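# Put the bread board away and shut the roll-top bread bin

### The arm

A 6-joint arm with a two-finger parallel gripper is mounted at the origin on a cart in front of the work surface, level with it; the furniture and walls round the work are solid. World frame = base frame: x ahead of the robot, y to its left, z up, the work surface at z = 0. Lengths are in mm, angles in degrees, forces in N, time in s.
With the tool pointing down it reaches from about 350 to 850 mm from the base axis. Payload 8.1 kg.
Tool frame: the origin (TCP) lies midway between the tips of the shut fingers; the grasp point (between the pads) lies 19 mm behind it; z points along the fingers, y is the line along which they close (so a half turn about z gives the same grasp; the last joint's range is limited). The gripper opens to 85 mm and grips with 20 to 120 N. Pads are 22 mm wide; open, the fingers measure 114 mm over their backs; the gripper's body (76 mm by 85 mm) begins 54 mm behind the grasp point. The pads swing forward as they close: fully open they stand 13 mm farther back than shut.
Start: joints at [-78.805, 7.471, 85.268, -0, 87.261, -4.893], TCP at [166.295, -576.499, 231.292] pointing down, gripper open.
Joint ranges: [-169.43, 169.43], [-51.17, 129.36], [1.28, 143.12], [-76.62, 256.62], [0, 156.53], [-152.29, 152.29]. Speed limits (degrees/s): [136.94, 136.94, 159.86, 180, 180, 180].

### API

Orientations are given as [roll, pitch, yaw] about the fixed x, y, z axes, in that order (R = Rz(yaw) Ry(pitch) Rx(roll)).
In Python, from bench import r gives the robot as it stands.
- The arm moves only by the tool apply_moves, never from a script. Its argument "steps" is a list of rows, each a list of 7 numbers: the opening, from -1 (shut) to 1 (fully open), then the shift along the tool's x, y, z in mm, then the turn, a rotation vector about the tool's x, y, z in units of 5 degrees (1.0 is 5 degrees). A call has exactly 8 rows; each row shifts and turns the commanded pose from where the row before left it, along the tool's axes as they then stand; what a row does not reach is not made up. A row lasts 1/10 s, in which the tool goes at most 50 mm and 8.59 degrees, less where a joint would pass 70% of its speed; a pose out of reach is approached as far as the arm can. A call is refused whole if a number of a shift passes 50 or a number of a turn 1, either way. A call with a gripper value outside its range is refused whole. The fingers move at their own pace and stop on an object; "squeeze" is the grip in N (left out, the last holds). Time passes only in rows, so rows that do not move let the fingers close, or fill a call up. It gives the time, the measured TCP pose, the force, the opening and the grip force at its end, in the units of the state.
- r.sense(): the state, without advancing time (a new reading comes with each control period).
- r.snapshot(name): name is "scene" or "top" or "wrist"; returns a dict with "color" (420x560x3 uint8, blue, green, red), "depth" (420x560 float32, mm along the optical axis (not along the pixel's ray), 0 where there is no reading), "mtx" (3x3 intrinsics, pixels), "dist" ([k1, k2, p1, p2, k3] as OpenCV has them; the pictures are not rectified), "T" (4x4, takes a point from camera to world coordinates); the wrist camera has in their place "hand_eye" (4x4, takes a point from camera to tool coordinates, whose origin is the TCP and whose axes are the flange's). Camera axes: x right, y down, z forward; pixel columns grow to the right and rows downward; lengths in mm; the calibration is good to about 2 mm. A picture is of the moment at which its call begins: read the wrist's pose just before it.
- r.hand_in(): hands the job in; it is judged then, once.
The state is a dict: "time": time; "joint_pos": joint angles; "qd": joint speeds; "joint_efforts": joint torques, N m; "tool_pos": TCP position; "tcp_rot": TCP orientation; "ft_force": force on the tool from outside, world axes, zero at the start; "wrist_torque": the same for the moment, N m; "finger_gap": finger opening in mm; "grip_force": force on a finger pad.
Only numpy, scipy, OpenCV 4.12 (cv2) and the standard library are available. Lean on these libraries where they do the work, as an engineer would, in place of code of your own. Each camera call takes 0.05 s, during which the arm holds its last target. There are 200 camera calls.

### The job

The bread board has been left sticking out of the open bread bin, so the roll-top lid cannot come down. With the fingertips, push the board all the way into the bin first, then push the lid over and down, by its wooden handle, until it is fully shut. Slide the board without lifting it, do not slam the lid, and leave the salt shaker and the spice jar beside the bin where they stand.

Things in the scene. Friction and masses are not known exactly. Their poses are not given: they have to be found in the camera images.
- bin: Roll-top bread bin: sage-green sheet lid and back between light-wood cheeks; 300 mm wide (its y), 290 deep (its x), 198 tall, fixed. Origin: centre of its underside, on the worktop. x points from the mouth to the back (away from the robot), y left, z up. Wooden base: top at z = 10 mm, from x = -151 mm to the back wall's inner face at x = +127. Cheeks' inner faces at y = +-138 mm.
- bin_mouth (a point): Middle of the line, on top of the bin's base, where the inner face of the shut lid's lower edge comes down: x = -119, y = 0, z = 10 mm of the bin. The base goes on in front of it as a 30 mm sill. The board has to lie wholly behind this line.
- bin_axle (a point): Centre of the lid's axle, which runs along the bin's y: x = 0, y = 0, z = 55 mm of the bin. Lid: a bent sheet of 130 mm outer radius round it, 272 mm wide. The bin's fixed back is a shell of 136 mm outer radius round it that begins 24 mm behind the top; the lid slides in under it.
- lid (a joint): Turn of the lid about its axle, rad: 0 = fully shut, 1.57 = fully open (stops); friction holds it where it is left; 3 to 5 N at the handle move it. Opening, it goes from the front up over the top to the back. As an angle round the axle, from straight towards the mouth (bin's -x) upward, the handle's middle is at joint + 0.07 rad, the lid's lower edge at joint - 0.34 rad.
- lid_handle (a point): Middle of the lid's wooden handle, 143 mm from the axle. The handle is a straight bar along the bin's y, 60 mm long, 12 mm thick, standing out from the lid from 130 to 157 mm from the axle. Lid open: it stands up on top of the bin, 198 mm above the worktop; lid shut: it points to the front, 65 mm above the worktop.
- board: Light wooden bread board, 150 mm (its x) by 240 mm (its y) by 14 mm thick, about 0.3 kg, loose, lying flat on the bin's base with its front long edge sticking out of the mouth. Origin: centre of its underside.
- board_front_left (a point): Front left corner of the board (at x = -75, y = +120 mm of the board), half-way up its thickness.
- board_front_right (a point): Front right corner of the board (at x = -75, y = -120 mm of the board), half-way up its thickness.
- salt_shaker: Bystander to leave alone: glass salt shaker with a grey cap, 44 mm across, 90 mm tall; origin at the centre of its underside.
- spice_jar_a: Bystander to leave alone: small brown spice jar with a black cap, 41 mm across, 95 mm tall; origin at the centre of its underside.

How it is judged (in metres and radians):
On the way, in this order (a step that is already met when the one before it is completed fails the run):
1. the board lies wholly inside the mouth (both front corners behind the line where the lid comes down) while the lid is still open (x of each of board_front_left, board_front_right in the frame of bin above -0.119 m and z of board in the frame of bin below 0.02 m and value of joint lid above 1 rad), for 0.2 s.
2. the lid is shut (value of joint lid below 0.035 rad and x of each of board_front_left, board_front_right in the frame of bin above -0.119 m and z of board in the frame of bin below 0.02 m), for 0.2 s.
At the end, for the whole second after the job is handed in: The lid is shut to within 0.035 rad of its stop (about 5 mm at its edge) and at rest, and the board lies flat and still on the bin's base with both front corners inside (more than -119 mm along the bin's x) (all of step 2 and velocity of joint lid between -0.05 and 0.05 rad/s and linear speed of board below 0.02 m/s and angle between board's own z axis and vertical below 0.05 rad); the robot touches nothing.
It fails at once if the board was lifted or tipped up instead of slid (more than 20 mm off the base or 0.2 rad) (z of board in the frame of bin above 0.03 m or angle between board's own z axis and vertical above 0.2 rad).
It fails at once if the lid was slammed (faster than 3 rad/s, about 0.4 m/s at the handle) (velocity of joint lid below -3 rad/s).
It fails at once if a bystander was shifted by more than 15 mm or knocked over (distance of any of salt_shaker, spice_jar_a from where it was at the start of the episode above 0.015 m or angle between any of salt_shaker, spice_jar_a's own z axis and vertical above 0.3 rad).
It also fails if it takes over 51 s, if anything falls off the work surface, if the arm or the gripper's body presses on something with over 40 N, if the wrist force passes 120 N, or if a joint passes its speed limit or range.

## Working session

There is one attempt and no reset: what is moved stays moved. The work goes in short steps, Python scripts to look and compute and a tool call to move; the robot and the scene stay as the last step left them, time stands still between calls to the robot, and variables do not carry over. Pictures are saved under pics/ and viewed, at most 10 in all, crops included, and the job is handed in when it is done.

Besides the shell and the picture viewer there is one more tool, called in YAML: its name, and indented under it one key for each argument. apply_moves: Moves the arm, as the interface text tells. Its arguments: {"type":"object","properties":{"steps":{"type":"array"},"squeeze":{"type":"number"}},"required":["steps"]}

```bash
mkdir -p pics
python3 - <<'E'
from bench import r
import cv2,numpy as np,pickle
s=r.sense();print(s)
d={}
for n in("scene","top"):
    d[n]=r.snapshot(n);cv2.imwrite(f"pics/{n}0.png",d[n]["color"]);print(n,d[n]["mtx"],d[n]["dist"],d[n]["T"])
pickle.dump(d,open("d0.pkl","wb"))
E
```

```text
{'time': 0.0, 'joint_pos': array([-7.88048672e+01,  7.51612375e+00,  8.53324724e+01, -1.61371229e-03,
        8.72621045e+01, -4.89351622e+00]), 'qd': array([ 0.08982587,  0.10187565,  0.07094852, -0.07857832, -0.03365024,
       -0.06536062]), 'joint_efforts': array([ 1.81727322e-03, -5.69403327e+01, -5.00544977e+01, -6.13652855e-05,
        1.49704213e-02,  1.06981670e-05]), 'tool_pos': array([ 166.16853939, -575.92738474,  230.20325749]), 'tcp_rot': array([-1.79889565e+02, -7.83738385e-03,  1.60887201e+01]), 'ft_force': array([-0.61382824, -0.34967162, -0.36175197]), 'wrist_torque': array([0.02720229, 0.00420893, 0.01302669]), 'grip_force': 0.0, 'finger_gap': 85.61881228662756}
scene [[471.4720539    0.         277.18925288]
 [  0.         471.4720539  199.79121102]
 [  0.           0.           1.        ]] [0.03212898 0.         0.         0.         0.        ] [[ 8.95230126e-01  3.88731720e-01 -2.17831749e-01  7.81382876e+02]
 [ 4.45488615e-01 -7.91898786e-01  4.17655608e-01 -4.00359486e+02]
 [-1.01447149e-02 -4.70939447e-01 -8.82107206e-01  9.51748485e+02]
 [ 0.00000000e+00  0.00000000e+00  0.00000000e+00  1.00000000e+00]]
top [[508.04606768   0.         285.48214835]
 [  0.         508.04606768 202.63995946]
 [  0.           0.           1.        ]] [-0.05787908  0.          0.          0.          0.        ] [[-2.44531961e-02 -9.96464865e-01  8.03729691e-02  5.03990259e+02]
 [-9.99677308e-01  2.49266790e-02  4.89287112e-03  8.17319000e-01]
 [-6.87900536e-03 -8.02273870e-02 -9.96752851e-01  1.13647008e+03]
 [ 0.00000000e+00  0.00000000e+00  0.00000000e+00  1.00000000e+00]]
```

View pics/scene0.png

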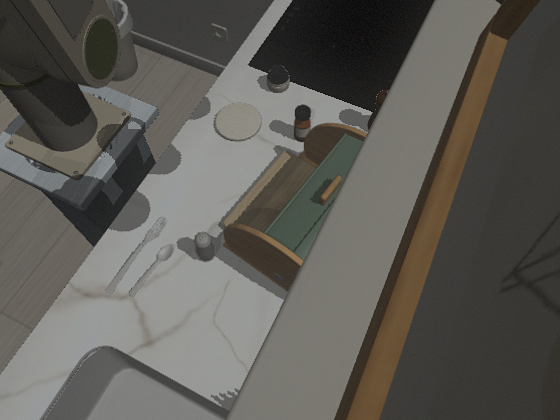

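View pics/top0.png

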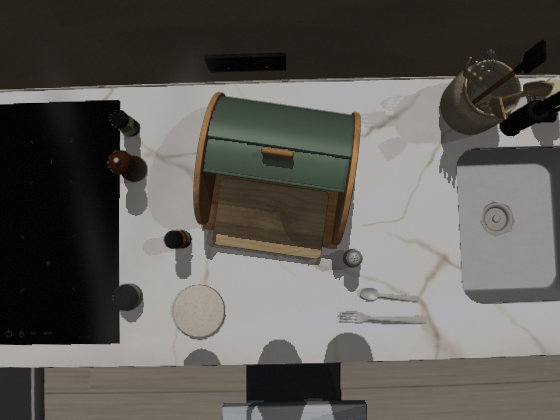

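```bash
cat > h.py <<'E'
import cv2,numpy as np
def pts(s,uv):
    uv=np.array(uv,float).reshape(-1,2)
    n=cv2.undistortPoints(uv[:,None],s["mtx"],s["dist"])[:,0]
    z=np.array([s["depth"][int(round(v)),int(round(u))] for u,v in uv])
    c=np.c_[n*z[:,None],z]
    return c@s["T"][:3,:3].T+s["T"][:3,3]
def cloud(s):
    h,w=s["depth"].shape
    return pts(s,np.stack(np.meshgrid(np.arange(w),np.arange(h)),-1).reshape(-1,2)).reshape(h,w,3)
E
python3 - <<'E'
import pickle;from h import *
d=pickle.load(open("d0.pkl","rb"));s=d["top"]
c=s["color"][85:275,185:385]; c=np.clip(c.astype(float)*1.8,0,255).astype(np.uint8)
cv2.imwrite("pics/top_crop.png",cv2.resize(c,None,fx=4-.84,fy=3.158,interpolation=cv2.INTER_CUBIC)) if 0 else cv2.imwrite("pics/top_crop.png",cv2.resize(c,None,fx=3,fy=3,interpolation=cv2.INTER_CUBIC))
C=cloud(s)
for u in (235,268,300):
    print(u,[(v,*C[v,u].round().astype(int)) for v in range(96,272,4)])
E
```

```text
235 [(96, np.int64(845), np.int64(117), np.int64(-5)), (100, np.int64(796), np.int64(103), np.int64(131)), (104, np.int64(784), np.int64(102), np.int64(144)), (108, np.int64(773), np.int64(101), np.int64(156)), (112, np.int64(764), np.int64(100), np.int64(160)), (116, np.int64(753), np.int64(99), np.int64(170)), (120, np.int64(745), np.int64(99), np.int64(171)), (124, np.int64(735), np.int64(99), np.int64(180)), (128, np.int64(726), np.int64(98), np.int64(186)), (132, np.int64(718), np.int64(98), np.int64(184)), (136, np.int64(710), np.int64(98), np.int64(187)), (140, np.int64(704), np.int64(99), np.int64(179)), (144, np.int64(695), np.int64(99), np.int64(185)), (148, np.int64(687), np.int64(99), np.int64(184)), (152, np.int64(679), np.int64(99), np.int64(185)), (156, np.int64(671), np.int64(99), np.int64(187)), (160, np.int64(665), np.int64(99), np.int64(183)), (164, np.int64(657), np.int64(99), np.int64(185)), (168, np.int64(649), np.int64(100), np.int64(182)), (172, np.int64(642), np.int64(100), np.int64(180)), (176, np.int64(634), np.int64(100), np.int64(178)), (180, np.int64(647
[... 4935 characters left out ...]
t64(564), np.int64(-25), np.int64(21)), (220, np.int64(555), np.int64(-25), np.int64(21)), (224, np.int64(546), np.int64(-24), np.int64(23)), (228, np.int64(537), np.int64(-24), np.int64(22)), (232, np.int64(529), np.int64(-24), np.int64(22)), (236, np.int64(520), np.int64(-24), np.int64(20)), (240, np.int64(511), np.int64(-24), np.int64(19)), (244, np.int64(502), np.int64(-23), np.int64(20)), (248, np.int64(494), np.int64(-23), np.int64(24)), (252, np.int64(485), np.int64(-23), np.int64(24)), (256, np.int64(476), np.int64(-23), np.int64(24)), (260, np.int64(467), np.int64(-23), np.int64(-2)), (264, np.int64(458), np.int64(-22), np.int64(2)), (268, np.int64(449), np.int64(-22), np.int64(1))]
```

View pics/top_crop.png

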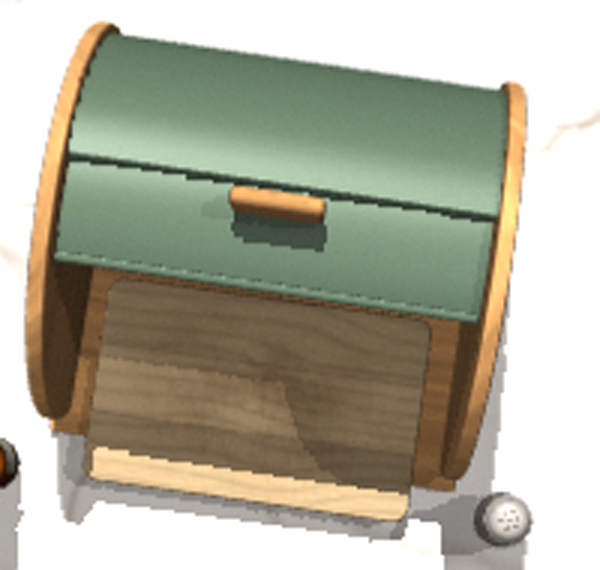

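```bash
cat >> h.py <<'E'
def onz(s,uv,z):
    uv=np.array(uv,float).reshape(-1,2)
    n=cv2.undistortPoints(uv[:,None],s["mtx"],s["dist"])[:,0]
    d=np.c_[n,np.ones(len(n))]@s["T"][:3,:3].T;o=s["T"][:3,3]
    return o+d*((np.broadcast_to(z,len(n))-o[2])/d[:,2])[:,None]
E
python3 - <<'E'
import pickle;from h import *
from scipy.optimize import least_squares
d=pickle.load(open("d0.pkl","rb"));s=d["top"]
px=lambda a:np.array(a)/3+[185,85]
names=["slotL","slotR","hanL","hanR","lidL","lidR"]
uv=px([(69,157),(497,217),(231,187),(325,203),(55,257),(477,320)])
z=[189,189,209,209,178,178]
W=onz(s,uv,z)[:,:2]
B=np.array([(24,136),(24,-136),(17,30),(17,-30),(-43,136),(-43,-136)])
f=lambda p:(B@np.array([[np.cos(p[2]),np.sin(p[2])],[-np.sin(p[2]),np.cos(p[2])]])+p[:2]-W).ravel()
r=least_squares(f,[650,0,0]);print(r.x[:2],np.degrees(r.x[2]));print(r.fun.reshape(-1,2).round(1))
def tobin(w):
    a=r.x[2];q=w-r.x[:2];return q@np.array([[np.cos(a),-np.sin(a)],[np.sin(a),np.cos(a)]])
b=onz(s,px([(90,480),(407,522),(110,278),(430,318)]),24)[:,:2];print("board corners",b.round(),tobin(b).round(1))
e=onz(s,px([(52,430),(455,490)]),10)[:,:2];print("base front",tobin(e).round(1))
np.save("bin.npy",r.x)
C=cloud(s)
# cheek outer points & bystanders
for n,u,v in (("salt",353,257),("spice",175,239)): 
    p=C[v,u];print(n,p.round(),tobin(p[:2]).round())
E
```

```text
[662.40822355  19.81325416] -9.888169853643905
[[ 1.1  0.3]
 [-0.3  1.2]
 [ 1.8  0.2]
 [ 3.  -1.3]
 [-3.   0.5]
 [-2.7 -0.9]]
board corners [[505. 163.]
 [469. -67.]
 [653. 146.]
 [617. -89.]] [[-180.   113.7]
 [-175.9 -119.1]
 [ -31.3  122.5]
 [ -26.1 -114.6]]
base front [[-148.1  149.4]
 [-147.8 -151.7]]
salt [ 473. -130.   87.] [-161. -180.]
spice [519. 235.  95.] [-178.  187.]
```

Run:
```python
import pickle;from h import *
d=pickle.load(open("d0.pkl","rb"));s=d["scene"]
print(pts(s,[(470,60),(400,170),(330,300),(260,400),(500,60),(420,300)]).round())
```

```text
[[ 789. -199.  771.]
 [ 779. -271.  763.]
 [ 775. -343.  762.]
 [ 766. -389.  765.]
 [ 801. -207.  783.]
 [ 804. -335.  785.]]
```

apply_moves:
  steps:
    - [1,27,-33,0,0,0,0]
    - [1,27,-33,0,0,0,0]
    - [1,27,-33,0,0,0,0]
    - [1,27,-33,0,0,0,0]
    - [1,27,-33,0,0,0,0]
    - [1,27,-33,0,0,0,0]
    - [1,27,-33,0,0,0,0]
    - [1,27,-33,0,0,0,0]

```text
time: 0.9
tool_pos: [300.8, -261.2, 230.9]
tcp_rot: [-180.0, 0.0, 16.1]
ft_force: [0.8, 0.2, 0.7]
finger_gap: 84.9
grip_force: 0.0
```

apply_moves:
  steps:
    - [1,27,-33,0,0,0,0]
    - [1,27,-33,0,0,0,0]
    - [1,27,-33,0,0,0,0]
    - [1,27,-33,0,0,0,0]
    - [1,27,-33,0,0,0,0]
    - [1,27,-33,0,0,0,0]
    - [1,27,-33,0,0,0,0]
    - [1,27,-33,0,0,0,0]

```text
time: 1.7
tool_pos: [435.2, 52.4, 231.1]
tcp_rot: [180.0, 0.0, 16.1]
ft_force: [0.8, -0.9, 0.6]
finger_gap: 85.5
grip_force: 0.0
```

apply_moves:
  steps:
    - [1,0,0,0,0,0,1]
    - [1,0,0,0,0,0,1]
    - [1,0,0,0,0,0,1]
    - [1,0,0,0,0,0,1]
    - [1,0,0,0,0,0,1]
    - [1,0,0,0,0,0,0.2]
    - [1,0,0,0,0,1,0]
    - [1,0,0,0,0,1,0]

```text
time: 2.5
tool_pos: [435.4, 50.3, 230.8]
tcp_rot: [180.0, -10.1, -9.8]
ft_force: [-0.5, 0.6, 0.0]
finger_gap: 85.6
grip_force: 0.0
```

apply_moves:
  steps:
    - [1,0,0,0,0,1,0]
    - [1,0,0,0,0,1,0]
    - [1,0,0,0,0,1,0]
    - [1,0,0,0,0,1,0]
    - [1,0,0,0,0,0,0]
    - [1,0,0,0,0,0,0]
    - [1,0,0,0,0,0,0]
    - [1,0,0,0,0,0,0]

```text
time: 3.3
tool_pos: [440.3, 51.8, 233.2]
tcp_rot: [179.9, -29.9, -9.9]
ft_force: [-0.3, 0.3, -0.2]
finger_gap: 85.3
grip_force: 0.0
```

apply_moves:
  steps:
    - [1,0,-7,0,0,-1,0]
    - [1,0,0,0,0,-1,0]
    - [1,0,0,0,0,-1,0]
    - [1,0,0,0,0,-1,0]
    - [1,0,0,0,0,-1,0]
    - [1,0,0,0,0,-1,0]
    - [1,0,0,30,0,0,0]
    - [1,0,0,30,0,0,0]

```text
time: 4.1
tool_pos: [442.8, 58.3, 172.2]
tcp_rot: [179.9, 0.0, -10.0]
ft_force: [0.6, -0.0, -0.6]
finger_gap: 85.4
grip_force: 0.0
```

apply_moves:
  steps:
    - [1,0,0,30,0,0,0]
    - [1,0,0,30,0,0,0]
    - [1,0,0,30,0,0,0]
    - [1,0,0,30,0,0,0]
    - [1,0,0,10,0,0,0]
    - [1,0,0,0,0,0,0]
    - [1,0,0,0,0,0,0]
    - [1,0,0,0,0,0,0]

```text
time: 4.9
tool_pos: [441.9, 58.6, 43.3]
tcp_rot: [179.9, 0.0, -10.0]
ft_force: [0.0, 0.6, 0.5]
finger_gap: 85.1
grip_force: 0.0
```

Run:
```python
from bench import r
import cv2,numpy as np
print(r.sense()["joint_pos"].round(1),r.sense()["tool_pos"])
s=r.snapshot("wrist");print(s["hand_eye"].round(2));cv2.imwrite("pics/w1.png",s["color"])
```

```text
[ 1.000e+00 -6.200e+00  1.197e+02 -1.000e-01  6.660e+01  1.010e+02] [441.85995951  58.64610482  43.27321882]
[[  -0.     -0.96   -0.28   73.16]
 [   1.     -0.     -0.     -0.87]
 [   0.     -0.28    0.96 -142.98]
 [   0.      0.      0.      1.  ]]
```

View pics/w1.png

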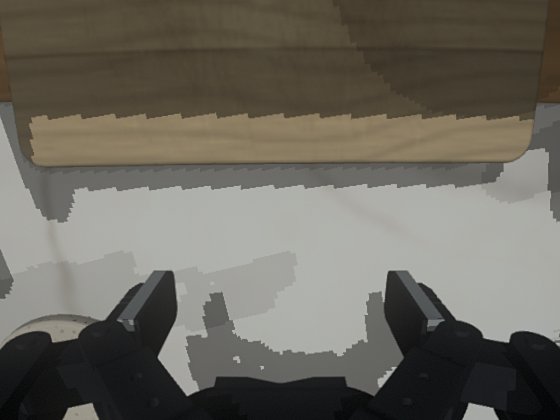

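apply_moves:
  steps:
    - [1,0,0,0,0,1,0]
    - [1,0,0,0,0,1,0]
    - [1,0,0,0,0,1,0]
    - [1,-5,0,19,0,0,0]
    - [1,-5,0,18.5,0,0,0]
    - [1,0,0,0,0,0,0]
    - [1,0,0,0,0,0,0]
    - [1,0,0,0,0,0,0]

```text
time: 5.75
tool_pos: [441.3, 58.6, 4.0]
tcp_rot: [179.9, -14.9, -10.0]
ft_force: [-1.0, 0.3, -0.7]
finger_gap: 85.3
grip_force: 0.0
```

Run:
```python
from bench import r
import cv2,numpy as np
s=r.snapshot("wrist");cv2.imwrite("pics/w2.png",s["color"])
print(r.sense()["tool_pos"])
```

```text
[441.28715875  58.63500839   3.90289685]
```

View pics/w2.png

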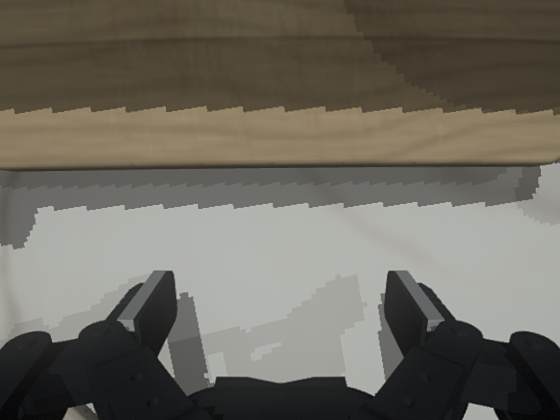

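apply_moves:
  steps:
    - [1,9.66,0,2.59,0,0,0]
    - [1,9.66,0,2.59,0,0,0]
    - [1,9.66,0,2.59,0,0,0]
    - [1,4.83,0,1.29,0,0,0]
    - [1,4.83,0,1.29,0,0,0]
    - [1,4.83,0,1.29,0,0,0]
    - [1,4.83,0,1.29,0,0,0]
    - [1,4.83,0,1.29,0,0,0]

```text
time: 6.6
tool_pos: [494.1, 49.1, 2.1]
tcp_rot: [179.9, -14.8, -9.9]
ft_force: [-2.2, 0.2, 1.4]
finger_gap: 85.3
grip_force: 1.5
```

apply_moves:
  steps:
    - [1,8,0,1.1,0,0,0]
    - [1,7.73,0,2.07,0,0,0]
    - [1,7.73,0,2.07,0,0,0]
    - [1,7.73,0,2.07,0,0,0]
    - [1,7.73,0,2.07,0,0,0]
    - [1,7.73,0,2.07,0,0,0]
    - [1,4.83,0,1.29,0,0,0]
    - [1,0,0,0,0,0,0]

```text
time: 7.4
tool_pos: [547.5, 39.7, 3.4]
tcp_rot: [179.9, -14.9, -10.0]
ft_force: [-0.4, 0.4, 0.1]
finger_gap: 85.3
grip_force: 0.0
```

Run:
```python
from bench import r
import cv2,numpy as np
s=r.snapshot("wrist");print(r.sense()["tool_pos"]);s=r.snapshot("top");cv2.imwrite("pics/t2.png",np.clip(cv2.resize(s["color"][85:275,185:385],None,fx=3,fy=3,interpolation=2)*1.8,0,255))
```

```text
[547.03194969  39.78463317   3.31642761][ WARN:0@1.619] global loadsave.cpp:1063 imwrite_ Unsupported depth image for selected encoder is fallbacked to CV_8U.
```

View pics/t2.png

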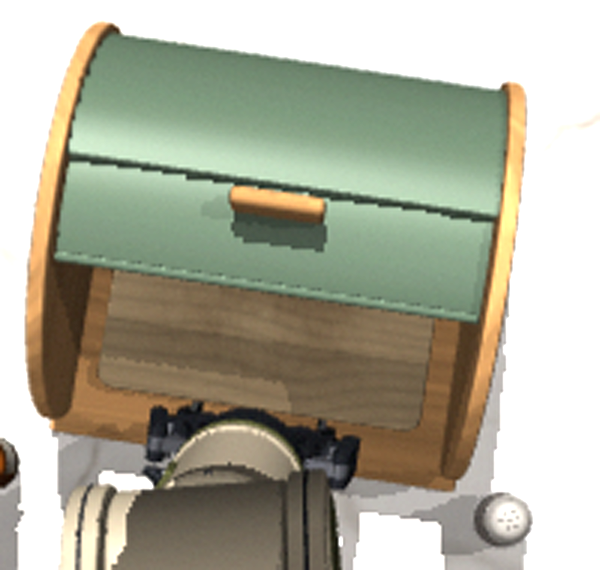

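apply_moves:
  steps:
    - [1,4.83,0,1.29,0,0,0]
    - [1,4.83,0,1.29,0,0,0]
    - [1,2.9,0,0.78,0,0,0]
    - [1,0,0,0,0,0,0]
    - [1,-9.66,0,-2.59,0,0,0]
    - [1,-19.3,0,-5.2,0,0,0]
    - [1,-29,0,-7.8,0,0,0]
    - [1,-29,0,-7.8,0,0,0]

```text
time: 8.3
tool_pos: [469.1, 53.4, 3.2]
tcp_rot: [179.9, -14.8, -10.0]
ft_force: [0.0, -0.7, 1.2]
finger_gap: 85.5
grip_force: 0.0
```

apply_moves:
  steps:
    - [1,-29,0,-7.8,0,0,0]
    - [1,10.4,0,-38.6,0,0,0]
    - [1,10.4,0,-38.6,0,0,0]
    - [1,10.4,0,-38.6,0,0,0]
    - [1,10.4,0,-38.6,0,0,0]
    - [1,10.4,0,-38.6,0,0,0]
    - [1,10.4,0,-38.6,0,0,0]
    - [1,0,0,0,0,0,0]

```text
time: 9.1
tool_pos: [444.8, 59.0, 250.7]
tcp_rot: [-180.0, -15.4, -10.0]
ft_force: [0.2, -0.4, 0.9]
finger_gap: 85.3
grip_force: 0.0
```

Run:
```python
from bench import r
from h import *
s=r.snapshot("top");print(r.sense()["tool_pos"]);cv2.imwrite("pics/t3.png",np.clip(cv2.resize(s["color"][85:275,185:385],None,fx=3,fy=3,interpolation=2)*1.8,0,255).astype(np.uint8))
p=np.load("bin.npy");a=p[2]
px=lambda a:np.array(a)/3+[185,85]
f=lambda uv,z:((onz(s,px(uv),z)[:,:2]-p[:2])@np.array([[np.cos(a),-np.sin(a)],[np.sin(a),np.cos(a)]])).round(1)
print(f([(98,388),(422,430)],24))
```

```text
[443.6195787   58.88769756 247.19133863]
[[-112.8  118.4]
 [-108.2 -120.4]]
```

View pics/t3.png

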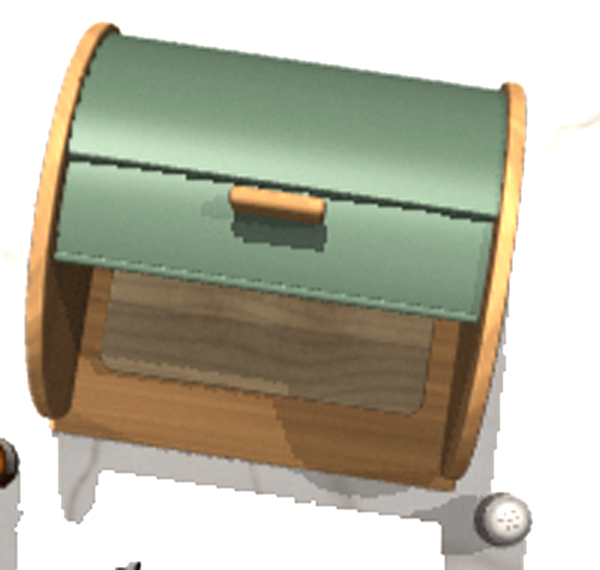

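apply_moves:
  steps:
    - [-1,0,0,-15,0,-1,0]
    - [-1,0,0,-15,0,-1,0]
    - [-1,0,0,-15,0,-1,0]
    - [-1,40,0,0,0,0,0]
    - [-1,40,0,0,0,0,0]
    - [-1,40,0,0,0,0,0]
    - [-1,40,0,0,0,0,0]
    - [-1,30,0,0,0,0,0]

```text
time: 9.95
tool_pos: [622.5, 26.7, 284.2]
tcp_rot: [179.9, 0.4, -10.0]
ft_force: [-0.6, -0.0, -0.2]
finger_gap: 0.1
grip_force: 0.0
```

apply_moves:
  steps:
    - [-1,40,0,0,0,0,0]
    - [-1,30,0,0,0,0,0]
    - [-1,0,0,0,0,0,0]
    - [-1,0,0,0,0,0,0]
    - [-1,0,0,0,0,0,0]
    - [-1,0,0,0,0,0,0]
    - [-1,0,0,0,0,0,0]
    - [-1,0,0,0,0,0,0]

```text
time: 10.75
tool_pos: [690.5, 15.2, 287.6]
tcp_rot: [179.9, 0.1, -10.0]
ft_force: [-0.6, 0.6, 0.0]
finger_gap: -0.1
grip_force: 0.0
```

```bash
cat > plan.py <<'E'
from bench import r
from h import *
p=np.load("bin.npy");a=p[2]
def inbin():
    s=r.sense();t=s["tool_pos"];q=t[:2]-p[:2]
    return q@[np.cos(a),np.sin(a)],q@[-np.sin(a),np.cos(a)],t[2],-s["tcp_rot"][1]*1.0,s
def wp(phi,rho=147,tmax=40,gap=6):
    tau=np.clip(90-phi,0,tmax);P=np.radians(phi);T=np.radians(tau)
    C=np.array([0,55])+rho*np.array([-np.cos(P),np.sin(P)])+gap*np.array([np.sin(P),np.cos(P)])
    tcp=C+11*np.array([np.cos(T),np.sin(T)]);oc=tcp+11*np.array([np.cos(T),np.sin(T)])
    return tcp,tau,np.hypot(oc[0],oc[1]-55)
def plan(phis,**k):
    x,y,z,tau,s=inbin();print("bin xyz tau",np.round([x,y,z,tau],1),s["ft_force"].round(1),s["finger_gap"].round(1))
    c=np.array([x,z])
    for f in phis:
        t,ta,o=wp(f,**k);T=np.radians(tau);d=t-c
        print(f,"tcp",t.round(),"oc",o.round(),"row",round(d@[np.cos(T),np.sin(T)],1),round(d@[np.sin(T),-np.cos(T)],1),round((ta-tau)/5,2))
        c,tau=t,ta
E
python3 - <<'E'
from plan import *
plan([94,90,86,82,78,74,70,66,62,58,54,50,40,30,20,10,4])
s=r.snapshot("top");cv2.imwrite("pics/t4.png",np.clip(cv2.resize(s["color"][85:275,185:385],None,fx=3,fy=3,interpolation=2)*1.8,0,255).astype(np.uint8))
E
```

```text
Traceback (most recent call last):
  File "plan.py", line 13, in plan
    x,y,z,tau,s=inbin();print("bin xyz tau",np.round([x,y,z,tau],1),s["ft_force"].round(1),s["finger_gap"].round(1))
                                                                                           ^^^^^^^^^^^^^^^^^^^^^
AttributeError: 'float' object has no attribute 'round'
```

apply_moves:
  steps:
    - [-1,12,0,0,0,0,0]
    - [-1,0,0,25,0,0,0]
    - [-1,0,0,25,0,0,0]
    - [-1,0,0,20,0,0,0]
    - [-1,0,0,12,0,0,0]
    - [-1,0,0,7,0,0,0]
    - [-1,0,0,0,0,0,0]
    - [-1,0,0,0,0,0,0]

```text
time: 11.55
tool_pos: [702.8, 12.8, 199.0]
tcp_rot: [179.9, 0.1, -10.0]
ft_force: [1.5, 0.5, -0.0]
finger_gap: -0.2
grip_force: 0.0
```

```bash
sed -i 's/,s\["finger_gap"\].round(1)//' plan.py
python3 - <<'E'
from plan import *
plan([94,90,86,82,78,74,70,66,62,58,54,50,40,30,20,10,4])
s=r.snapshot("top");cv2.imwrite("pics/t4.png",np.clip(cv2.resize(s["color"][85:275,185:385],None,fx=3,fy=3,interpolation=2)*1.8,0,255).astype(np.uint8))
E
```

```text
bin xyz tau [ 4.09e+01  0.00e+00  1.99e+02 -1.00e-01] [ 1.5  0.5 -0. ]
94 tcp [ 27. 201.] oc 151.0 row -13.7 -2.2 0.02
90 tcp [ 17. 202.] oc 150.0 row -10.2 -0.8 0.0
86 tcp [  7. 203.] oc 150.0 row -10.3 -0.8 0.8
82 tcp [ -4. 203.] oc 150.0 row -10.3 -0.8 0.8
78 tcp [-14. 202.] oc 150.0 row -10.3 -0.8 0.8
74 tcp [-24. 201.] oc 150.0 row -10.3 -0.8 0.8
70 tcp [-34. 199.] oc 150.0 row -10.3 -0.8 0.8
66 tcp [-44. 196.] oc 150.0 row -10.3 -0.8 0.8
62 tcp [-54. 193.] oc 150.0 row -10.3 -0.8 0.8
58 tcp [-63. 189.] oc 150.0 row -10.3 -0.8 0.8
54 tcp [-73. 184.] oc 150.0 row -10.3 -0.8 0.8
50 tcp [-81. 179.] oc 150.0 row -10.3 -0.8 0.8
40 tcp [-100.  161.] oc 146.0 row -25.6 1.2 0.0
30 tcp [-116.  141.] oc 142.0 row -25.0 5.6 0.0
20 tcp [-128.  118.] oc 138.0 row -23.7 9.9 0.0
10 tcp [-135.   94.] oc 135.0 row -21.6 13.8 0.0
4 tcp [-138.   78.] oc 133.0 row -11.7 10.0 0.0
```

View pics/t4.png

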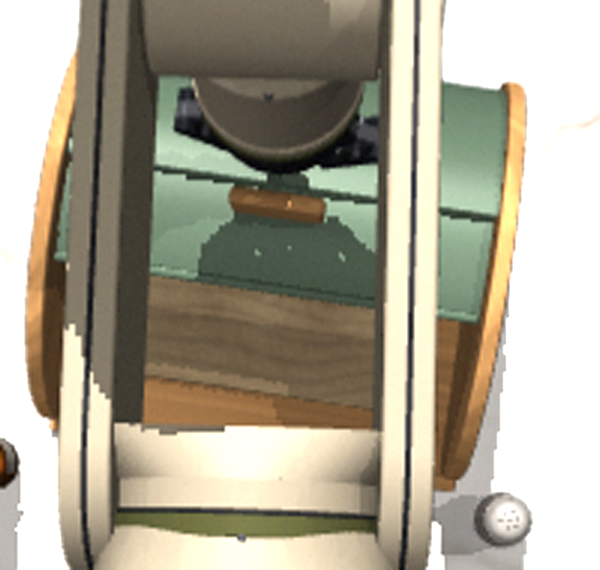

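Shut fingertips stand just behind the handle (crop 278,200), undisturbed. Push along the arc, with smaller steps.

apply_moves:
  steps:
    - [-1,-7,0,-0.5,0,0,0]
    - [-1,-7,0,-0.5,0,0,0]
    - [-1,-5,0,-0.5,0,0,0]
    - [-1,-5,0,-0.5,0,0,0]
    - [-1,-7,0,-0.5,0,0.5,0]
    - [-1,-10,0,-0.8,0,0.8,0]
    - [-1,-10,0,-0.8,0,0.8,0]
    - [-1,-10,0,-0.8,0,0.8,0]

```text
time: 12.4
tool_pos: [641.9, 23.4, 199.9]
tcp_rot: [179.9, -14.5, -10.0]
ft_force: [4.8, -1.1, -1.4]
finger_gap: -0.1
grip_force: 1.7
```

Run:
```python
from plan import *
plan([72,68,64,60,56,52,48,44])
```

```text
bin xyz tau [-20.8  -0.  199.9  14.5] [ 4.8 -1.1 -1.4]
72 tcp [-29. 200.] oc 150.0 row -8.1 -2.3 0.69
68 tcp [-39. 198.] oc 150.0 row -10.3 -0.8 0.8
64 tcp [-49. 195.] oc 150.0 row -10.3 -0.8 0.8
60 tcp [-59. 191.] oc 150.0 row -10.3 -0.8 0.8
56 tcp [-68. 186.] oc 150.0 row -10.3 -0.8 0.8
52 tcp [-77. 181.] oc 150.0 row -10.3 -0.8 0.8
48 tcp [-85. 175.] oc 149.0 row -10.3 -0.4 0.4
44 tcp [-93. 169.] oc 147.0 row -10.3 0.3 0.0
```

Force 4.8 N: the lid is moving with the tool.

apply_moves:
  steps:
    - [-1,-8,0,-2,0,0.7,0]
    - [-1,-10.3,0,-0.8,0,0.8,0]
    - [-1,-10.3,0,-0.8,0,0.8,0]
    - [-1,-10.3,0,-0.8,0,0.8,0]
    - [-1,-10.3,0,-0.8,0,0.8,0]
    - [-1,-10.3,0,-0.8,0,0.8,0]
    - [-1,-10.3,0,-0.4,0,0.4,0]
    - [-1,-10.3,0,0.3,0,0,0]

```text
time: 13.2
tool_pos: [569.6, 36.2, 167.0]
tcp_rot: [179.9, -39.8, -9.9]
ft_force: [1.6, -1.2, -1.0]
finger_gap: 0.1
grip_force: 1.1
```

Run:
```python
from plan import *
plan([40,36,32,28,24,20,16,12,8,4,2])
print(r.sense()["joint_pos"].round(0))
```

```text
bin xyz tau [-94.3   0.2 167.   39.8] [ 1.6 -1.2 -1. ]
40 tcp [-100.  161.] oc 146.0 row -8.4 0.6 0.03
36 tcp [-107.  153.] oc 144.0 row -10.1 1.7 0.0
32 tcp [-113.  145.] oc 143.0 row -10.0 2.4 0.0
28 tcp [-119.  136.] oc 141.0 row -9.8 3.1 0.0
24 tcp [-123.  127.] oc 140.0 row -9.5 3.8 0.0
20 tcp [-128.  118.] oc 138.0 row -9.3 4.4 0.0
16 tcp [-131.  108.] oc 137.0 row -8.9 5.1 0.0
12 tcp [-134.   99.] oc 135.0 row -8.5 5.7 0.0
8 tcp [-136.   88.] oc 134.0 row -8.1 6.3 0.0
4 tcp [-138.   78.] oc 133.0 row -7.7 6.8 0.0
2 tcp [-138.   73.] oc 132.0 row -3.7 3.6 0.0
[  4. -29. 133. -15.  38. 113.]
```

apply_moves:
  steps:
    - [-1,-8.5,0,0.6,0,0,0]
    - [-1,-10,0,1.6,0,0,0]
    - [-1,-10,0,2.3,0,0,0]
    - [-1,-9.8,0,3,0,0,0]
    - [-1,-9.5,0,3.7,0,0,0]
    - [-1,-9.3,0,4.3,0,0,0]
    - [-1,0,0,0,0,0,0]
    - [-1,0,0,0,0,0,0]

```text
time: 14.0
tool_pos: [536.8, 41.6, 118.3]
tcp_rot: [179.8, -39.7, -9.9]
ft_force: [-0.1, -0.2, -0.1]
finger_gap: -0.1
grip_force: 0.0
```

Run:
```python
from plan import *
plan([16,12,8,4,2,0],rho=148)
print(r.sense()["joint_pos"].round(0))
```

```text
bin xyz tau [-1.274e+02 -1.000e-01  1.183e+02  3.970e+01] [-0.1 -0.2 -0.1]
16 tcp [-132.  109.] oc 138.0 row -9.8 4.4 0.06
12 tcp [-135.   99.] oc 136.0 row -8.6 5.7 0.0
8 tcp [-137.   89.] oc 135.0 row -8.2 6.3 0.0
4 tcp [-139.   78.] oc 134.0 row -7.7 6.9 0.0
2 tcp [-139.   73.] oc 133.0 row -3.7 3.6 0.0
0 tcp [-140.   68.] oc 133.0 row -3.5 3.8 0.0
[  6. -31. 140. -18.  34. 117.]
```

apply_moves:
  steps:
    - [-1,-2,0,0,0,-0.9,0]
    - [-1,-1,0,0,0,-0.9,0]
    - [-1,-1,0,0,0,-0.9,0]
    - [-1,0,0,0,0,-0.9,0]
    - [-1,0,0,0,0,0,0]
    - [-1,0,0,0,0,0,0]
    - [-1,0,0,0,0,0,0]
    - [-1,0,0,0,0,0,0]

```text
time: 14.8
tool_pos: [533.5, 42.4, 116.3]
tcp_rot: [179.9, -21.8, -9.9]
ft_force: [0.6, -0.7, 1.4]
finger_gap: 0.2
grip_force: 0.0
```

Run:
```python
from plan import *
plan([18,16,12,8,4,2,0],rho=152,tmax=22)
print(r.sense()["joint_pos"].round(0))
```

```text
bin xyz tau [-1.309e+02  1.000e-01  1.163e+02  2.180e+01] [ 0.6 -0.7  1.4]
18 tcp [-133.  112.] oc 137.0 row -3.2 3.6 0.04
16 tcp [-134.  107.] oc 136.0 row -3.5 4.0 0.0
12 tcp [-137.   97.] oc 135.0 row -6.6 8.3 0.0
8 tcp [-139.   86.] oc 134.0 row -6.0 8.8 0.0
4 tcp [-141.   76.] oc 133.0 row -5.4 9.2 0.0
2 tcp [-141.   70.] oc 133.0 row -2.4 4.7 0.0
0 tcp [-142.   65.] oc 132.0 row -2.3 4.8 0.0
[  2. -18. 124.  -6.  52. 105.]
```

apply_moves:
  steps:
    - [-1,-3.2,0,3.6,0,0,0]
    - [-1,-3.5,0,4,0,0,0]
    - [-1,-3.3,0,4.1,0,0,0]
    - [-1,-3.3,0,4.1,0,0,0]
    - [-1,-3,0,4.4,0,0,0]
    - [-1,-3,0,4.4,0,0,0]
    - [-1,-2.7,0,4.6,0,0,0]
    - [-1,0,0,0,0,0,0]

```text
time: 15.6
tool_pos: [524.0, 43.7, 80.3]
tcp_rot: [179.9, -21.7, -9.9]
ft_force: [-0.9, 0.5, 0.1]
finger_gap: -0.0
grip_force: 0.0
```

Run:
```python
from plan import *
plan([4,2,0],rho=152,tmax=22)
```

```text
bin xyz tau [-140.5   -0.2   80.3   21.7] [-0.9  0.5  0.1]
4 tcp [-141.   76.] oc 133.0 row -2.2 4.1 0.06
2 tcp [-141.   70.] oc 133.0 row -2.4 4.7 0.0
0 tcp [-142.   65.] oc 132.0 row -2.3 4.8 0.0
```

apply_moves:
  steps:
    - [-1,-0.8,0,1.9,0,0,0]
    - [-1,-0.8,0,1.9,0,0,0]
    - [-1,-0.4,0,0.9,0,0,0]
    - [-1,-0.4,0,0.9,0,0,0]
    - [-1,-0.4,0,0.9,0,0,0]
    - [-1,0,0,0,0,0,0]
    - [-1,0,0,0,0,0,0]
    - [-1,0,0,0,0,0,0]

```text
time: 16.4
tool_pos: [524.7, 43.8, 74.6]
tcp_rot: [179.9, -21.8, -9.9]
ft_force: [-0.4, -0.2, -0.1]
finger_gap: -0.0
grip_force: 0.0
```

apply_moves:
  steps:
    - [-1,-0.4,0,0.9,0,0,0]
    - [-1,-0.4,0,0.9,0,0,0]
    - [-1,-0.4,0,0.9,0,0,0]
    - [-1,0,0,0,0,0,0]
    - [-1,0,0,0,0,0,0]
    - [-1,0,0,0,0,0,0]
    - [-1,0,0,0,0,0,0]
    - [-1,0,0,0,0,0,0]

```text
time: 17.2
tool_pos: [526.2, 43.9, 73.9]
tcp_rot: [179.9, -22.0, -9.9]
ft_force: [-5.8, 0.2, 13.4]
finger_gap: 0.0
grip_force: 6.4
```

apply_moves:
  steps:
    - [-1,-1.2,0,1,0,0,0]
    - [-1,-1,0,0.9,0,0,0]
    - [-1,-0.5,0,0.9,0,0,0]
    - [-1,0,0,0,0,0,0]
    - [-1,0,0,0,0,0,0]
    - [-1,0,0,0,0,0,0]
    - [-1,0,0,0,0,0,0]
    - [-1,0,0,0,0,0,0]

```text
time: 18.0
tool_pos: [526.5, 43.9, 73.4]
tcp_rot: [179.9, -22.2, -9.9]
ft_force: [-22.7, -2.5, 37.0]
finger_gap: -0.1
grip_force: 18.3
```

apply_moves:
  steps:
    - [-1,0,0,-5,0,0,0]
    - [-1,-5,0,-10,0,0,0]
    - [-1,-20,0,-20,0,0,0]
    - [-1,-20,0,-30,0,0,0]
    - [-1,0,0,-40,0,0,0]
    - [-1,0,0,-30,0,0,0]
    - [-1,0,0,0,0,0,0]
    - [-1,0,0,0,0,0,0]

```text
time: 18.8
tool_pos: [433.2, 60.4, 177.8]
tcp_rot: [179.9, -21.9, -9.9]
ft_force: [0.2, -0.1, -0.2]
finger_gap: 0.2
grip_force: 0.0
```

apply_moves:
  steps:
    - [-1,0,40,0,0,0,0]
    - [-1,0,40,0,0,0,0]
    - [-1,0,40,0,0,0,0]
    - [-1,0,40,0,0,0,0]
    - [-1,0,40,0,0,0,0]
    - [-1,0,0,0,0,0,0]
    - [-1,0,0,0,0,0,0]
    - [-1,0,0,0,0,0,0]

```text
time: 19.6
tool_pos: [397.8, -135.8, 175.8]
tcp_rot: [180.0, -21.7, -9.9]
ft_force: [0.3, 0.6, 0.9]
finger_gap: 0.2
grip_force: 0.0
```

Run:
```python
from plan import *
s=r.snapshot("top");cv2.imwrite("pics/t5.png",np.clip(cv2.resize(s["color"][85:285,185:385],None,fx=3,fy=3,interpolation=2)*1.8,0,255).astype(np.uint8))
print(inbin()[:3])
C=cloud(s).reshape(-1,3);q=C[:,:2]-p[:2];x=q@[np.cos(a),np.sin(a)];y=q@[-np.sin(a),np.cos(a)];z=C[:,2]
m=(abs(y)<26)&(x<-115)&(x>-165)&(z>0)&(z<130)
for lo in range(-165,-115,4):
    k=m&(x>=lo)&(x<lo+4)
    if k.any():print(lo,k.sum(),np.median(z[k]).round(1))
```

```text
(np.float64(-233.7826810621826), np.float64(-198.25926126105716), np.float64(176.0949436051679))
-165 23 1.4
-161 18 1.6
-157 28 1.6
-153 46 70.5
-149 48 71.7
-145 48 70.2
-141 46 70.5
-137 47 70.9
-133 47 70.3
-129 51 70.3
-125 54 86.1
-121 53 99.7
-117 27 106.7
```

View pics/t5.png

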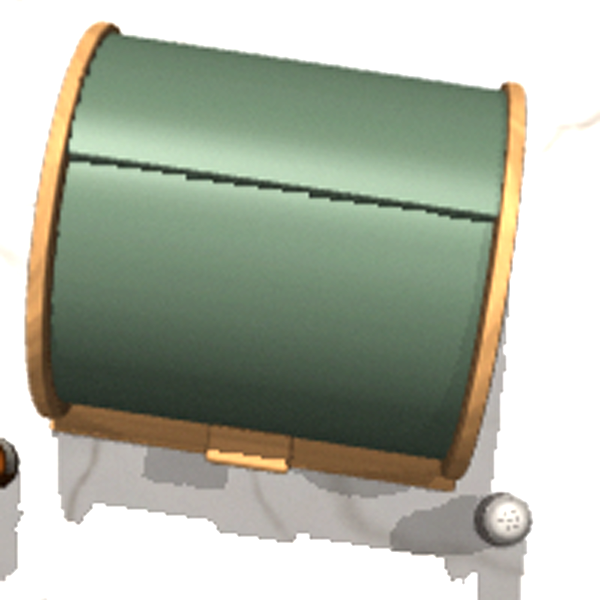

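```bash
python3 -c "
from bench import r
print(r.hand_in())"
```

```text
the job is handed in; nothing more can be done
None
```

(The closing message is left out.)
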